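# Fit the spout to the counter-top water filter

## Task

Get the counter-top water filter ready to fill pots: pull the blanking plug out of its leaning push-fit port and drop the plug into the small open tin box. Then take the slim spout from its stand and push its tube into the port, past the seal, until it bottoms, and let go. Leave the thick spout in its stand and do not knock over or shove the soap bottle, the spice jar or the mug.

Things in the scene. Friction and masses are not known exactly. Their poses are not given: they have to be found in the camera images.
- filter: Counter-top water filter, fixed: grey base plate 150 x 110 x 18 mm (from 85 mm in front of the origin, -x, to 65 mm behind it), white upright canister of radius 41 mm and height 182 mm centred 20 mm behind the origin, and in front of it the leaning port, carried by a grey bracket. Origin: on the work surface; x points from the port to the canister, z up.
- port: White square push-fit port block, 46 x 46 x 66 mm, fixed to the filter, leaning 32 degrees from vertical towards the filter's front (-x). Origin: centre of the hole's mouth, 75 mm in front of the filter's origin, 130 mm above the surface; z points out along the hole's axis. Round hole of 18 mm, 3 mm lead-in chamfer; seal 28 mm below the mouth; the tube bottoms 48 mm below it.
- seal (a joint): How far the seal in the port has been pushed in, m: 0 untouched, 0.020 tube bottomed. It slides with a steady resistance of about 9 N and does not spring back.
- plug: Grey blanking plug standing in the port, not stuck: stem of 15 mm diameter and 26 mm length in the hole, above it a ribbed round head of 30 mm diameter and 44 mm length resting on the mouth. Origin: the stem's lower end; z points along the axis to the head. 0.04 kg.
- plug_head (a point): Middle of the plug's head on its axis, 46 mm from the stem's end; grip here.
- slim_spout: Slim steel spout, 180 mm long, standing upright in its stand: straight tube of 16 mm diameter with a chamfered lower end, and at the top a round head of 30 mm diameter and about 44 mm length. Origin: centre of the tube's lower end; z points up the tube to the head. About 0.12 kg.
- slim_head (a point): Middle of the slim spout's head on the axis, 158 mm from the tube's lower end and 22 mm below the top; grip here.
- slim_stand: Fixed stand of the slim spout: grey round foot of 72 mm diameter and 12 mm height, on it a white square block 46 x 46 x 48 mm (top at 60 mm) with an 18 mm hole down to the foot's top at 12 mm. Origin: underside centre, z up. Either this or the other stand may be on the left.
- thick_spout: Thick steel spout, a bystander that does not fit the port: same length and head as the slim one, but its tube has a diameter of 25 mm. Origin and axes as the slim one.
- thick_stand: Fixed stand of the thick spout, same as the other but with a 27 mm hole. Origin: underside centre.
- box: Small open tin box, fixed, 110 mm (x) x 80 mm (y) x 60 mm high, thin walls, open at the top. Origin: underside centre, z up.
- dish_soap: Dish soap bottle, 39 x 66 x 186 mm, standing loose to the left in front of the filter, between it and the left stand. Origin: underside centre, z up.
- spice_b: Spice jar, 47 mm diameter, 98 mm high, standing loose to the right of the filter. Origin: underside centre, z up.
- mug: Mug with handle, 86 x 118 x 96 mm, standing loose at the left. Origin: underside centre, z up.

How it is judged (in metres and radians):
On the way:
1. the plug lies released in the box, the seal still untouched (x of plug_head in the frame of box between -0.058 and 0.058 m and y of plug_head in the frame of box between -0.043 and 0.043 m and height (world z) of plug_head below 0.065 m and contact force between the fingers and plug below 0.1 N and value of joint seal below 0.008 m), for 0.2 s.
At the end, for the whole second after the job is handed in: The slim spout's tube is bottomed in the port: its lower end at least 44.5 mm below the mouth (48 is the bottom), within 4 mm of the axis and 0.08 rad of its direction, seal pushed in more than 17.5 mm, spout at rest. The plug lies at rest in the box, and the thick spout stands in its stand (value of joint seal above 0.0175 m and z of slim_spout in the frame of port below -0.0445 m and x of slim_spout in the frame of port between -0.004 and 0.004 m and y of slim_spout in the frame of port between -0.004 and 0.004 m and angle between the z axis of slim_spout and the z axis of port, either way round below 0.08 rad and linear speed of each of slim_spout, plug below 0.02 m/s and x of plug_head in the frame of box between -0.058 and 0.058 m and y of plug_head in the frame of box between -0.043 and 0.043 m and height (world z) of plug_head below 0.065 m and distance between thick_spout and thick_stand below 0.025 m); the robot touches nothing.
It fails at once if the thick spout is lifted out of its stand (distance between thick_spout and thick_stand above 0.05 m).
It fails at once if the soap bottle is shoved more than 50 mm or knocked over (distance of dish_soap from where it was at the start of the episode above 0.05 m or angle between dish_soap's own z axis and vertical above 0.5 rad).
It fails at once if the spice jar is shoved more than 50 mm or knocked over (distance of spice_b from where it was at the start of the episode above 0.05 m or angle between spice_b's own z axis and vertical above 0.5 rad).
It fails at once if the mug is shoved more than 50 mm or knocked over (distance of mug from where it was at the start of the episode above 0.05 m or angle between mug's own z axis and vertical above 0.5 rad).
It also fails if it takes over 61 s, if anything falls off the work surface, if the arm or the gripper's body presses on something with over 40 N, if the wrist force passes 120 N, or if a joint passes its speed limit or range.

## Robot

A 6-joint arm with a two-finger parallel gripper is mounted at the origin on a cart in front of the work surface, level with it; the furniture and walls round the work are solid. World frame = base frame: x ahead of the robot, y to its left, z up, the work surface at z = 0. Lengths are in mm, angles in degrees, forces in N, time in s.
With the tool pointing down it reaches from about 350 to 850 mm from the base axis. Payload 8.1 kg.
Tool frame: the origin (TCP) lies midway between the tips of the shut fingers; the grasp point (between the pads) lies 19 mm behind it; z points along the fingers, y is the line along which they close (so a half turn about z gives the same grasp; the last joint's range is limited). The gripper opens to 85 mm and grips with 20 to 120 N. Pads are 22 mm wide; open, the fingers measure 114 mm over their backs; the gripper's body (76 mm by 85 mm) begins 54 mm behind the grasp point. The pads swing forward as they close: fully open they stand 13 mm farther back than shut.
Start: joints at [69.248, 7.471, 85.268, -0, 87.261, -4.893], TCP at [163.945, 577.172, 194.792] pointing down, gripper open.
Joint ranges: [-169.43, 169.43], [-51.17, 129.36], [1.28, 143.12], [-76.62, 256.62], [0, 156.53], [-152.29, 152.29]. Speed limits (degrees/s): [136.94, 136.94, 159.86, 180, 180, 180].

## Interface

Orientations are given as [roll, pitch, yaw] about the fixed x, y, z axes, in that order (R = Rz(yaw) Ry(pitch) Rx(roll)).
In Python, from bench import r gives the robot as it stands.
- The arm moves only by the tool apply_moves, never from a script. Its argument "steps" is a list of rows, each a list of 7 numbers: the opening, from -1 (shut) to 1 (fully open), then the shift along the tool's x, y, z in mm, then the turn, a rotation vector about the tool's x, y, z in units of 5 degrees (1.0 is 5 degrees). A call has exactly 8 rows; each row shifts and turns the commanded pose from where the row before left it, along the tool's axes as they then stand; what a row does not reach is not made up. A row lasts 1/10 s, in which the tool goes at most 50 mm and 8.59 degrees, less where a joint would pass 70% of its speed; a pose out of reach is approached as far as the arm can. A call is refused whole if a number of a shift passes 50 or a number of a turn 1, either way. A call with a gripper value outside its range is refused whole. The fingers move at their own pace and stop on an object; "squeeze" is the grip in N (left out, the last holds). Time passes only in rows, so rows that do not move let the fingers close, or fill a call up. It gives the time, the measured TCP pose, the force, the opening and the grip force at its end, in the units of the state.
- r.sense(): the state, without advancing time (a new reading comes with each control period).
- r.snapshot(name): name is "scene" or "top" or "wrist"; returns a dict with "color" (384x512x3 uint8, blue, green, red), "depth" (384x512 float32, mm along the optical axis (not along the pixel's ray), 0 where there is no reading), "mtx" (3x3 intrinsics, pixels), "dist" ([k1, k2, p1, p2, k3] as OpenCV has them; the pictures are not rectified), "T" (4x4, takes a point from camera to world coordinates); the wrist camera has in their place "hand_eye" (4x4, takes a point from camera to tool coordinates, whose origin is the TCP and whose axes are the flange's). Camera axes: x right, y down, z forward; pixel columns grow to the right and rows downward; lengths in mm; the calibration is good to about 2 mm. A picture is of the moment at which its call begins: read the wrist's pose just before it.
- r.hand_in(): hands the job in; it is judged then, once.
The state is a dict: "time": time; "joint_pos": joint angles; "qd": joint speeds; "joint_efforts": joint torques, N m; "tool_pos": TCP position; "tcp_rot": TCP orientation; "ft_force": force on the tool from outside, world axes, zero at the start; "wrist_torque": the same for the moment, N m; "finger_gap": finger opening in mm; "grip_force": force on a finger pad.
Only numpy, scipy, OpenCV 4.12 (cv2) and the standard library are available. Lean on these libraries where they do the work, as an engineer would, in place of code of your own. Each camera call takes 0.05 s, during which the arm holds its last target. There are 200 camera calls.

## Working session

There is one attempt and no reset: what is moved stays moved. The work goes in short steps, Python scripts to look and compute and a tool call to move; the robot and the scene stay as the last step left them, time stands still between calls to the robot, and variables do not carry over. Pictures are saved under pics/ and viewed, at most 10 in all, crops included, and the job is handed in when it is done.

Besides the shell and the picture viewer there is one more tool, called after "Emit:" as a command line: name --pt "numbers of a row" for each row, then --argument value for the rest. apply_moves: Moves the arm, as the interface text tells. Its arguments: {"type":"object","properties":{"steps":{"type":"array"},"squeeze":{"type":"number"}},"required":["steps"]}

```bash
ls; mkdir -p pics; python3 - <<'E'
from bench import r
import cv2,numpy as np,pickle
print(r.sense())
d={}
for n in("scene","top","wrist"):
    s=r.snapshot(n); d[n]=s; cv2.imwrite(f"pics/{n}0.png",s["color"])
    print(n,s["mtx"],s["dist"],s.get("T",s.get("hand_eye")))
pickle.dump(d,open("s0.pkl","wb"))
cv2.imwrite("pics/st.png",np.hstack([d["scene"]["color"],d["top"]["color"]])[:, :][::1])
E
```

```text
pics
{'time': 0.0, 'joint_pos': array([ 6.92470131e+01,  7.51599320e+00,  8.53325772e+01,  6.23598705e-04,
        8.72613937e+01, -4.89481523e+00]), 'qd': array([-0.03702673,  0.02040226,  0.03453199, -0.01500577,  0.01672705,
       -0.09176783]), 'joint_efforts': array([-2.71049117e-03, -5.69351470e+01, -5.00574195e+01, -1.54525992e-04,
        1.36931345e-02, -9.42724751e-05]), 'tool_pos': array([163.71693428, 576.5618637 , 193.70367253]), 'tcp_rot': array([-1.79890490e+02, -1.00034327e-02,  1.64141788e+02]), 'ft_force': array([ 0.4437718 , -0.23702642, -0.3295237 ]), 'wrist_torque': array([ 0.0265546 , -0.00902683, -0.05520904]), 'grip_force': 0.0, 'finger_gap': 85.338504308807}
scene [[484.76388367   0.         255.50477928]
 [  0.         484.76388367 182.27267389]
 [  0.           0.           1.        ]] [0.02119216 0.         0.         0.         0.        ] [[ 7.06507792e-01 -4.59876014e-01  5.37922663e-01 -1.50044374e+02]
 [-7.07362483e-01 -4.35221141e-01  5.56974754e-01 -6.95651992e+02]
 [-2.20240141e-02 -7.74013314e-01 -6.32786166e-01  9.33915295e+02]
 [ 0.00000000e+0
[... 272 characters left out ...]
44e-01  7.82082518e-02  4.18594903e+02]
 [-9.99626605e-01 -2.63424284e-02  7.26140500e-03 -9.39485906e+00]
 [-5.17634627e-03 -7.83738738e-02 -9.96910598e-01  1.49514350e+03]
 [ 0.00000000e+00  0.00000000e+00  0.00000000e+00  1.00000000e+00]]
wrist [[290.1050302    0.         250.47420714]
 [  0.         290.1050302  189.50183077]
 [  0.           0.           1.        ]] [0.01608452 0.         0.         0.         0.        ] [[-1.43803335e-04 -9.61725428e-01 -2.74014926e-01  6.91994837e+01]
 [ 9.99999976e-01 -1.84256856e-04  1.21895449e-04  3.42971820e-01]
 [-1.67719082e-04 -2.74014902e-01  9.61725431e-01 -1.79721943e+02]
 [ 0.00000000e+00  0.00000000e+00  0.00000000e+00  1.00000000e+00]]
```

View pics/scene0.png

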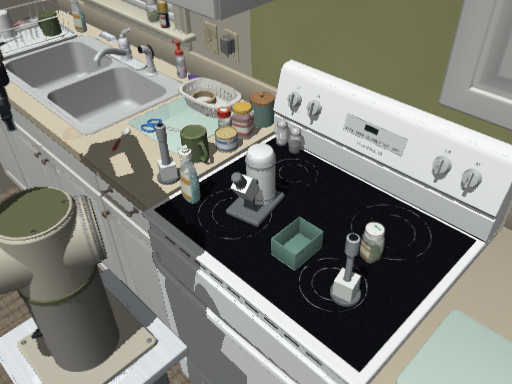

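View pics/top0.png

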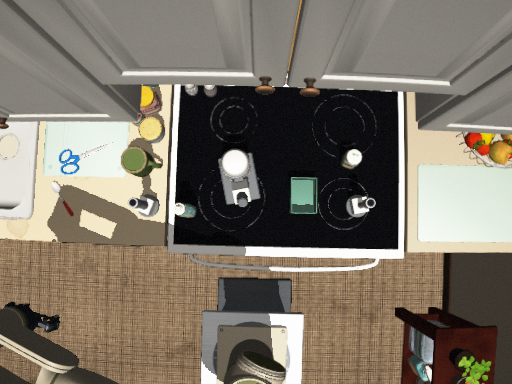

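Scene: filter around (258,185), port plug (240,183), box (297,243), the two stands at (165,155) and (348,270), soap (188,180), spice jar (372,240), mug (195,145). I'll zoom in on both spouts and the port.

```bash
python3 - <<'E'
import cv2,numpy as np,pickle
d=pickle.load(open("s0.pkl","rb"))
s=d["scene"]["color"];t=d["top"]["color"]
c=lambda im,u,v,w,h:cv2.resize(im[v:v+h,u:u+w],(400,300),interpolation=cv2.INTER_CUBIC)
cv2.imwrite("pics/crop0.png",np.vstack([np.hstack([c(s,130,115,100,75),c(s,310,230,100,75)]),np.hstack([c(s,200,135,100,75),c(t,200,145,100,75)])]))
E
```

```text
(no output)
```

View pics/crop0.png

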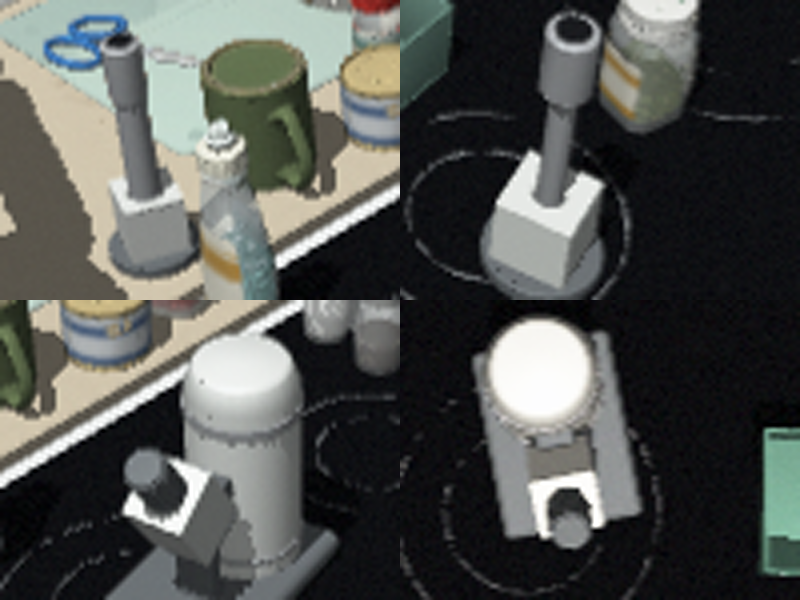

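Slim spout is the right one (thin tube at scene (350,265)), thick on the left. The plug leans towards the robot. Now for measurements.

```bash
cat > h.py <<'E'
import cv2,numpy as np
from scipy.spatial.transform import Rotation as R
def ray(s,uv,T=None):
    T=s["T"] if T is None else T
    n=cv2.undistortPoints(np.float64(uv).reshape(-1,1,2),s["mtx"],s["dist"])[:,0]
    return T[:3,3],np.c_[n,np.ones(len(n))]@T[:3,:3].T
def plane(s,uv,z,T=None):
    o,d=ray(s,uv,T); return o+d*((z-o[2])/d[:,2])[:,None]
def cloud(s,T=None):
    T=s["T"] if T is None else T
    v,u=np.mgrid[:384,:512]; o,d=ray(s,np.c_[u.ravel(),v.ravel()],T)
    P=o+d*s["depth"].reshape(-1,1); P[s["depth"].ravel()==0]=np.nan
    return P.reshape(384,512,3)
def tri(a,b):
    A=[];B=[]
    for o,d in(a,b):
        d=d[0]/np.linalg.norm(d[0]);M=np.eye(3)-np.outer(d,d);A.append(M);B.append(M@o)
    return np.linalg.lstsq(np.vstack(A),np.hstack(B),rcond=None)[0]
def tcpT(st):
    T=np.eye(4);T[:3,:3]=R.from_euler("xyz",st["tcp_rot"],degrees=True).as_matrix();T[:3,3]=st["tool_pos"];return T
E
python3 - <<'E'
from h import *
import pickle
np.set_printoptions(precision=1,suppress=True)
d=pickle.load(open("s0.pkl","rb"));S,T=d["scene"],d["top"]
top=lambda x,y:(200+x/4,145+(y-300)/4)
print("can top",plane(T,[top(540,370)],182))
print("base front corners",plane(T,[top(510,540),top(640,513)],18))
print("plug top",tri(ray(T,[top(572,530)]),ray(S,[(200+150/4,135+(465-300)/4)])))
print("slim top T",plane(T,[(370,203)],192),"S",plane(S,[(353,237)],192))
for n,s in(("S",S),("T",T)):
    P=cloud(s)
    m=lambda a,b:P[(P[...,0]>a[0])&(P[...,0]<a[1])&(P[...,1]>a[2])&(P[...,1]<a[3])&(P[...,2]>b[0])&(P[...,2]<b[1])]
    q=m((300,600,-350,-120),(120,230));print(n,"spout+jar?",len(q),q.mean(0),q.min(0),q.max(0))
    q=m((300,600,-350,-120),(56,64));print(n,"z60 ",len(q),q.mean(0),q.min(0),q.max(0))
    hsv=cv2.cvtColor(s["color"],cv2.COLOR_BGR2HSV)
    g=(abs(hsv[...,0].astype(int)-78)<15)&(hsv[...,1]>50)&(P[...,2]>50)&(P[...,2]<68)&(abs(P[...,1]+100)<150)
    q=P[g];print(n,"box rim",len(q),q.min(0),q.max(0));print(cv2.minAreaRect(q[:,:2].astype(np.float32)))
    q=m((300,700,0,130),(150,190));print(n,"canister",q.mean(0),q.min(0),q.max(0))
E
```

```text
can top [[ 603.2 -219.3  182. ]]
base front corners [[ 491.9 -223.6   18. ]
 [ 515.6 -326.3   18. ]]
plug top [ 417.5 -168.2  340.6]
slim top T [[ 491.7 -317.4  192. ]] S [[ 493.1 -321.1  192. ]]
S spout+jar? 338 [ 486.4 -325.   171.3] [ 476.3 -336.5  120.1] [ 510.  -306.8  194.8]
S z60  376 [ 496.8 -278.7   59. ] [ 461.4 -347.9   56. ] [ 573.9 -121.1   63.5]
S box rim 337 [ 461.2 -190.1   50. ] [ 576.1 -106.    62.2]
((518.8602905273438, -147.6080780029297), (114.69746398925781, 83.96427917480469), 0.6047084331512451)
S canister [569.7  44.7 169.5] [471.9  14.9 150. ] [631.9  91.7 183.4]
T spout+jar? 125 [ 492.  -314.8  184. ] [ 478.1 -332.4  146.2] [ 506.5 -302.5  196.5]
T z60  174 [ 499.1 -267.6   59.6] [ 464.1 -343.1   56. ] [ 574.4 -123.4   63.9]
T box rim 139 [ 463.9 -183.7   50.1] [ 574.6 -103.5   66. ]
((518.85888671875, -143.17222595214844), (110.359130859375, 79.74980926513672), 0.9510058760643005)
T canister [580.5  58.9 173.5] [475.5  21.8 150.4] [640.2 104.5 189.8]
```

```bash
python3 - <<'E'
from h import *
import pickle
np.set_printoptions(precision=1,suppress=True)
d=pickle.load(open("s0.pkl","rb"));S,T=d["scene"],d["top"]
top=lambda x,y:(200+(x-400)/4,145+(y-300)/4)
print("can top",plane(T,[top(540,370)],182), plane(S,[(200+243/4,135+60/4)],182))
c=plane(T,[top(510,540),top(640,513)],18);e=c[0]-c[1];print("base front corners",c,"yaw",np.degrees(np.arctan2(-e[0],e[1])))
print("plug top",tri(ray(T,[top(572,530)]),ray(S,[(200+150/4,135+(465-300)/4)])))
for n,s in(("S",S),("T",T)):
    P=cloud(s)
    m=(P[...,0]>300)&(P[...,0]<700)&(P[...,1]>0)&(P[...,1]<110)&(P[...,2]>176)&(P[...,2]<192)
    m[:, :]&=np.indices(m.shape)[1]<300
    q=P[m];q=q[q[:,0]>545];print(n,len(q),"can",q.mean(0),q.min(0),q.max(0))
    # soap
    m=(P[...,0]>350)&(P[...,0]<650)&(P[...,1]>110)&(P[...,1]<220)&(P[...,2]>30)
    q=P[m];print(n,"soap",len(q),q.min(0),q.max(0),np.median(q,0))
E
```

```text
can top [[595.5  60.2 182. ]] [[595.   52.1 182. ]]
base front corners [[483.8  88.2  18. ]
 [507.5 -12.4  18. ]] yaw 13.283919718529344
plug top [487.4  33.5 164.7]
S 245 can [595.8  56.4 179. ] [565.1  24.1 176. ] [630.5  89.6 183.4]
S soap 676 [440.2 178.   30.4] [478.4 219.9 186.7] [453.4 196.4 102.7]
T 385 can [598.7  63.2 179.8] [563.8  29.6 176. ] [631.6  96.9 189.8]
T soap 6374 [442.1 110.   31.2] [ 650.   220.  1059.5] [644.9 159.9 943.5]
```

```bash
cat >> h.py <<'E'
def portpose(m,yaw,dist,lean=32,extra=None):
    "tool pose along the port axis with TCP dist above the mouth"
    a,l=np.radians(yaw),np.radians(lean); x=np.r_[np.cos(a),np.sin(a),0]
    ax=-np.sin(l)*x+np.r_[0,0,np.cos(l)]; Y=np.r_[-np.sin(a),np.cos(a),0]
    T=np.eye(4);T[:3,:3]=np.c_[np.cross(Y,-ax),Y,-ax];T[:3,3]=np.asarray(m)+dist*ax;return T
def plan(A,B,txt=""):
    "shift in A's axes, then rotation vector (units of 5 deg)"
    sh=A[:3,:3].T@(B[:3,3]-A[:3,3]); rv=np.degrees(R.from_matrix(A[:3,:3].T@B[:3,:3]).as_rotvec())/5
    print(txt,"shift",np.round(sh,1),"len",round(np.linalg.norm(sh),1),"turn",np.round(rv,2))
E
python3 - <<'E'
from h import *
from bench import r
A=tcpT(r.sense());B=portpose([503.5,36,130],13.3,130);C=B.copy()
print(B[:3,3]); C[:3,3]+=[0,0,80]; plan(A,C)
E
```

```text
[436.45818981  20.15198763 240.2462525 ]
 shift [-414.4 -461.  -125.7] len 632.5 turn [-1.64 -6.27 -5.67]
```

Emit:
apply_moves --pt "1 -20 -20 -30 0 0 0" --pt "1 -20 -20 -30 0 0 0" --pt "1 -25 -30 -30 0 0 0" --pt "1 -25 -30 -30 0 0 0" --pt "1 -27 -30 0 0 0 0" --pt "1 -27 -30 0 0 0 0" --pt "1 -27 -30 0 0 0 0" --pt "1 -27 -30 0 0 0 0"

```text
time: 0.95
tool_pos: [294.6, 309.9, 314.7]
tcp_rot: [180.0, 0.0, 164.2]
ft_force: [-0.3, -0.4, 0.1]
finger_gap: 85.5
grip_force: 0.0
```

Emit:
apply_moves --pt "1 -27 -30 0 0 0 0" --pt "1 -27 -30 0 0 0 0" --pt "1 -27 -30 0 0 0 0" --pt "1 -27 -30 0 0 0 0" --pt "1 -27 -30 0 0 0 0" --pt "1 -27 -30 0 0 0 0" --pt "1 -27 -30 0 0 0 0" --pt "1 -27 -30 0 0 0 0"

```text
time: 1.75
tool_pos: [436.8, 19.9, 314.7]
tcp_rot: [180.0, 0.0, 164.1]
ft_force: [1.2, 0.2, 0.2]
finger_gap: 85.7
grip_force: 0.0
```

Emit:
apply_moves --pt "1 0 0 0 -0.2 -0.78 -0.71" --pt "1 0 0 0 -0.2 -0.78 -0.71" --pt "1 0 0 0 -0.2 -0.78 -0.71" --pt "1 0 0 0 -0.2 -0.78 -0.71" --pt "1 0 0 0 -0.2 -0.78 -0.71" --pt "1 0 0 0 -0.2 -0.78 -0.71" --pt "1 0 0 0 -0.2 -0.78 -0.71" --pt "1 0 0 0 -0.2 -0.78 -0.71"

```text
time: 2.55
tool_pos: [459.0, 19.7, 316.6]
tcp_rot: [179.6, 30.5, -166.6]
ft_force: [0.0, 0.4, -0.9]
finger_gap: 85.6
grip_force: 0.0
```

```bash
python3 - <<'E'
from h import *
from bench import r
import pickle
st=r.sense();w=r.snapshot("wrist");cv2.imwrite("pics/w1.png",w["color"]);pickle.dump((st,w),open("w1.pkl","wb"))
A=tcpT(st);print(st["tool_pos"],st["tcp_rot"],st["joint_pos"].round(1));plan(A,portpose([503.5,36,130],13.3,130))
E
```

```text
[458.98198557  19.65720877 316.55491541] [ 179.58559238   30.51729421 -166.55227719] [ -17.9  -51.1  123.1   15.8   81.8 -120. ]
 shift [57.5  5.3 54.7] len 79.6 turn [ 0.1  -0.3   0.02]
```

View pics/w1.png

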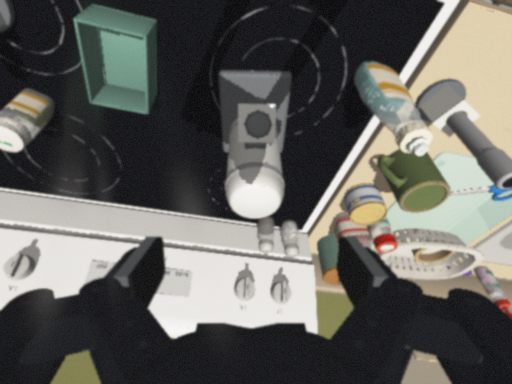

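The wrist view shows the port (plug end at (258,123)) with the filter clear in front; joint 2 hit its limit at this height, so I'll go lower.

Emit:
apply_moves --pt "1 15 1.3 14 0 0 0" --pt "1 15 1.3 14 0 0 0" --pt "1 15 1.3 14 0 0 0" --pt "1 13 1.3 13 0 0 0" --pt "1 0 0 0 0 -0.3 0" --pt "1 0 0 0 0 0 0" --pt "1 0 0 0 0 0 0" --pt "1 0 0 0 0 0 0"

```text
time: 3.4
tool_pos: [467.6, 15.7, 247.1]
tcp_rot: [179.1, 30.6, -166.7]
ft_force: [-0.3, 0.7, 0.1]
finger_gap: 85.7
grip_force: 0.0
```

```bash
python3 - <<'E'
from h import *
from bench import r
import pickle
st=r.sense();w=r.snapshot("wrist");cv2.imwrite("pics/w2.png",w["color"]);pickle.dump((st,w),open("w2.pkl","wb"))
A=tcpT(st);print(st["tool_pos"],st["tcp_rot"],st["joint_pos"].round(1));plan(A,portpose([503.5,36,130],13.3,130))
E
```

```text
[467.6410386   15.70591368 247.10207277] [ 179.09854504   30.64878421 -166.66330809] [ -18.8  -51.1  130.4   17.1   75.2 -123. ]
 shift [28.7 11.7 -8.9] len 32.2 turn [ 0.18 -0.27  0.  ]
```

View pics/w2.png

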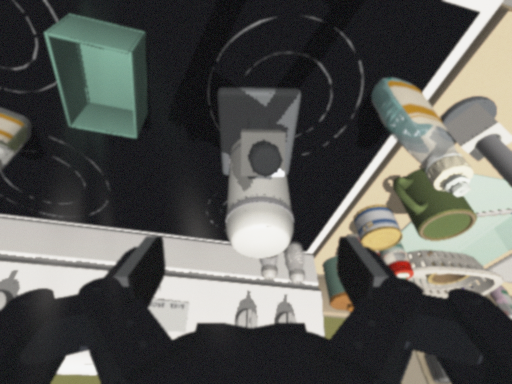

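```bash
python3 - <<'E'
from h import *
import pickle
from scipy.optimize import least_squares
d=[(np.array([69.247,7.516,85.3326,0,87.2614,-4.895]),np.array([163.717,576.56,193.70]),[-179.89,-.01,164.14])]
for n in("w1","w2"):
    s,_=pickle.load(open(n+".pkl","rb"));d.append((s["joint_pos"],s["tool_pos"],s["tcp_rot"]))
def ori(q,s4=1,s6=1):
    r_=lambda a,x:R.from_euler(a,x,degrees=True)
    A=r_("z",q[0]);F=A*r_("y",q[1]+q[2]);return A,F,F*r_("z",s4*q[3])*r_("y",q[4])*r_("z",s6*q[5])
for s4 in(1,-1):
  for s6 in(1,-1):
    Rs=[ori(q,s4,s6)[2].inv()*R.from_euler("xyz",e,degrees=True) for q,p,e in d]
    print(s4,s6,[x.as_euler("zyx",degrees=True).round(1) for x in Rs])
def fk(q,P):
    a,h,L1,L2,e,D=P;A,F,W=ori(q)
    return A.apply([a,0,h])+(A*R.from_euler("y",q[1],degrees=True)).apply([0,0,L1])+F.apply([e,0,L2])+W.apply([0,0,D])
f=lambda P:np.hstack([fk(q,P)-p for q,p,_ in d]+[(P-P0)*1e-3])
P0=np.array([0,300,400,400,0,250.])
s=least_squares(f,P0);print(s.x.round(1),s.fun.round(2))
E
```

```text
1 1 [array([90.,  0., -0.]), array([90., -0., -0.]), array([90., -0., -0.])]
1 -1 [array([80.2,  0. , -0. ]), array([-150.1,    0. ,    0. ]), array([-155.9,    0. ,   -0. ])]
-1 1 [array([90.,  0., -0.]), array([ 98.9, -26.1,  18.1]), array([104. , -25.6,  21.6])]
-1 -1 [array([80.2,  0. , -0. ]), array([-149.3,   27.4,   15.8]), array([-151.4,   28.6,   17.2])]
[-25.4 409.8 451.5 567.7  49.4 585.9] [ 4.784e+01 -1.824e+01  2.700e-01 -6.900e-01 -1.170e+00  4.600e-01
  7.800e-01  1.050e+00 -7.300e-01 -3.000e-02  1.100e-01  5.000e-02
  1.700e-01  5.000e-02  3.400e-01]
```

```bash
cat >> h.py <<'E'
from scipy.optimize import least_squares
def ori(q):
    r_=lambda a,x:R.from_euler(a,x,degrees=True)
    A=r_("z",q[0]);F=A*r_("y",q[1]+q[2]);return A,F,F*r_("z",q[3])*r_("y",q[4])*r_("z",q[5])
def fk(q,P):
    a,h,L1,L2,e,D,dy=P;A,F,W=ori(q)
    return A.apply([a,dy,h])+(A*R.from_euler("y",q[1],degrees=True)).apply([0,0,L1])+F.apply([e,0,L2])+W.apply([0,0,D])
E
python3 - <<'E'
from h import *
import pickle
d=[(np.array([69.248,7.471,85.268,0,87.261,-4.893]),np.array([163.945,577.172,194.792]))]
for n in("w1","w2"):
    s,_=pickle.load(open(n+".pkl","rb"));d.append((s["joint_pos"],s["tool_pos"]))
for P0,w in((np.array([50,478,425,425,0,300,50.]),1e-3),(np.array([0,300,400,400,0,250,50.]),1e-3),(np.array([50,350,425,425,0,250,50.]),1e-1)):
    f=lambda P:np.hstack([fk(q,P)-p for q,p in d]+[(P-P0)*w])
    s=least_squares(f,P0);print(s.x.round(1),s.fun[:9].round(2))
E
```

```text
[  0.  318.1 369.1 553.4  61.6 401.3  51.2] [-0. -0.  0.  0. -0. -0. -0.  0. -0.]
[  0.  318.1 369.1 553.4  61.6 401.3  51.2] [-0.  0.  0. -0. -0. -0.  0. -0.  0.]
[ 26.6 300.1 354.7 526.9  43.4 384.6  54.3] [-3.19  0.25  3.83 -0.62 -1.31 -3.57  0.72 -2.01  0.24]
```

```bash
cat >> h.py <<'E'
P=np.array([0,318.1,369.1,553.4,61.6,401.3,51.2])
LO=np.array([-169.43,-51.17,1.28,-76.62,0,-152.29]);HI=np.array([169.43,129.36,143.12,256.62,156.53,152.29])
def ik(T,flip=False,q0=(-19,-45,120,17,75,-120)):
    Rt=R.from_matrix(T[:3,:3])
    f=lambda q:np.r_[fk(q,P)-T[:3,3],5*np.degrees((Rt.inv()*ori(q)[2]*R.from_euler("z",90,degrees=True)).as_rotvec())]
    b=None
    for g in(q0,(0,-20,110,0,70,-90),(0,-20,110,0,70,80),(-30,0,90,0,90,-60)):
        s=least_squares(f,np.clip(g,LO+.5,HI-.5),bounds=(LO,HI),x_scale=10)
        if b is None or s.cost<b.cost:b=s
    return b.x,np.linalg.norm(b.fun)
def grasp(m,yaw,h,tilt,lean=32,flip=False):
    "tool pose whose grasp point is h along the port axis, tool tilted tilt deg from vertical"
    G=portpose(m,yaw,h,lean)[:3,3];T=portpose(G,yaw,0,tilt);T[:3,3]+=19*T[:3,2]
    if flip:T[:3,:2]*=-1
    return T
E
python3 - <<'E'
from h import *
m=[503.5,36,130]
for fl in(0,1):
  for tilt in(32,25,20,15,10,5,0):
    print(fl,tilt,[(h,ik(grasp(m,13.3,h,tilt,flip=fl))[0].round().astype(int).tolist(),ik(grasp(m,13.3,h,tilt,flip=fl))[1].round(1)) for h in(26,110,170)])
E
```

```text
0 32 [(26, [-13, -44, 139, 16, 57, -121], np.float64(0.0)), (110, [-17, -51, 134, 16, 72, -122], np.float64(14.7)), (170, [-20, -51, 128, 17, 81, -123], np.float64(30.9))]
0 25 [(26, [-10, -36, 132, 11, 61, -116], np.float64(0.0)), (110, [-13, -47, 131, 11, 74, -117], np.float64(0.0)), (170, [-16, -51, 127, 12, 83, -118], np.float64(6.0))]
0 20 [(26, [-8, -30, 127, 8, 65, -113], np.float64(0.0)), (110, [-11, -41, 126, 8, 77, -114], np.float64(0.0)), (170, [-13, -47, 124, 9, 85, -116], np.float64(0.0))]
0 15 [(26, [-6, -24, 122, 5, 68, -111], np.float64(0.0)), (110, [-8, -35, 121, 6, 79, -112], np.float64(0.0)), (170, [-11, -40, 120, 6, 87, -113], np.float64(0.0))]
0 10 [(26, [-5, -18, 117, 3, 72, -109], np.float64(0.0)), (110, [-7, -29, 117, 3, 83, -110], np.float64(0.0)), (170, [-8, -34, 115, 4, 90, -111], np.float64(0.0))]
0 5 [(26, [-3, -13, 112, 1, 76, -107], np.float64(0.0)), (110, [-5, -23, 112, 2, 86, -108], np.float64(0.0)), (170, [-7, -29, 111, 2, 93, -110], np.float64(0.0))]
0 0 [(26, [-2, -7, 107, 0, 81, -105], np.float64(0.0)), (110, [-4, -17, 107, 0, 90, -107], np.float6
[... 481 characters left out ...]
 np.float64(0.0)), (170, [-13, -47, 124, 9, 85, 64], np.float64(0.0))]
1 15 [(26, [-6, -24, 122, 5, 68, 69], np.float64(0.0)), (110, [-8, -35, 121, 6, 79, 68], np.float64(0.0)), (170, [-11, -40, 120, 6, 87, 67], np.float64(0.0))]
1 10 [(26, [-5, -18, 117, 3, 72, 71], np.float64(0.0)), (110, [-7, -29, 117, 3, 83, 70], np.float64(0.0)), (170, [-8, -34, 115, 4, 90, 69], np.float64(0.0))]
1 5 [(26, [-3, -13, 112, 1, 76, 73], np.float64(0.0)), (110, [-5, -23, 112, 2, 86, 72], np.float64(0.0)), (170, [-7, -29, 111, 2, 93, 70], np.float64(0.0))]
1 0 [(26, [-2, -7, 107, 0, 81, 75], np.float64(0.0)), (110, [-4, -17, 107, 0, 90, 73], np.float64(0.0)), (170, [-5, -23, 107, 0, 96, 72], np.float64(0.0))]
```

```bash
cat > port.py <<'E'
from h import *
import pickle,sys
np.set_printoptions(precision=1,suppress=True)
def look(n,m=np.array([503.5,36,130.]),yaw=13.3):
    st,w=pickle.load(open(n+".pkl","rb"))
    C=cloud(w,tcpT(st)@w["hand_eye"])
    print(n)
    q=C.reshape(-1,3);q=q[np.isfinite(q[:,0])&(np.hypot(q[:,0]-596,q[:,1]-58)<60)&(abs(q[:,2]-182)<12)]
    print("canister dome",len(q),np.median(q,0),q.min(0),q.max(0))
    for _ in range(3):
        T=portpose(m,yaw,0);F=np.c_[-T[:3,0],T[:3,1],-T[:3,2]]   # port axes (x ahead/up, y left, z out)
        L=(C-m)@F
        # yaw from base plate? head end disc:
        k=(abs(L[...,2]-44)<6)&(np.hypot(L[...,0],L[...,1])<24);e=L[k]
        c,rad=cv2.minEnclosingCircle(e[:,:2].astype(np.float32))
        f=L[(abs(L[...,2])<6)&(np.abs(L[...,:2]).max(-1)<30)&(np.hypot(L[...,0]-c[0],L[...,1]-c[1])>18)]
        A=np.c_[f[:,:2],np.ones(len(f))];co=np.linalg.lstsq(A,f[:,2],rcond=None)[0]
        print("end",len(e),e.mean(0),"circ",c,rad,"face",len(f),np.median(f,0),f.min(0),f.max(0),"slope",np.degrees(co[:2]))
        m=m+F@np.r_[c[0],c[1],np.median(f[:,2])];print("mouth",m)
    return m
if __name__=="__main__":
    for n in sys.argv[1:]:look(n)
E
python3 port.py w1 w2
python3 - <<'E'
# base plate yaw from the wrist cloud
from h import *
import pickle
for n in("w1","w2"):
    st,w=pickle.load(open(n+".pkl","rb"));C=cloud(w,tcpT(st)@w["hand_eye"])
    k=(abs(C[...,2]-18)<5)&(abs(C[...,0]-560)<110)&(abs(C[...,1]-48)<90)
    print(n,k.sum(),cv2.minAreaRect(C[k][:,:2].astype(np.float32)))
    k=(abs(C[...,2])<5)&(C[...,0]>400)&(C[...,0]<700);print(np.median(C[k][:,2]))
E
```

```text
w1
canister dome 1636 [589.   57.9 179.8] [562.8  23.7 170. ] [633.   96.3 183.8]
end 551 [ 4.6  3.5 41.2] circ (4.666011333465576, 3.673948287963867) 14.632506370544434 face 739 [ 2.2  1.7 -2.2] [-17.9 -19.6  -4.4] [27.8 26.3  0.3] slope [-0.1 -0.5]
mouth [507.6  40.8 130.6]
end 583 [-0.2 -0.2 43.2] circ (-0.3546532094478607, 0.43509235978126526) 15.650470733642578 face 734 [-1.3 -3.2  0. ] [-22.6 -23.2  -2.2] [23.1 22.7  2.5] slope [-0.1 -0.5]
mouth [507.3  41.1 130.4]
end 583 [ 0.2 -0.6 43.2] circ (-1.0851566685232683e-06, 5.383139978221152e-07) 15.650470733642578 face 734 [-1.  -3.7  0. ] [-22.3 -23.7  -2.2] [23.5 22.2  2.5] slope [-0.1 -0.5]
mouth [507.3  41.1 130.4]
w2
canister dome 1926 [587.2  57.1 179.7] [562.   23.6 170. ] [633.2  95.8 183.4]
end 762 [ 3.9  3.4 41.2] circ (4.478874206542969, 3.6594648361206055) 14.58297348022461 face 827 [-5.1 -4.7 -2.3] [-18.3 -19.5  -5.2] [27.1 26.6  0. ] slope [ 0.1 -0.6]
mouth [507.5  40.7 130.4]
end 822 [-0.6 -0.3 43.2] circ (0.4537081718444824, -0.1393580436706543) 15.83760929107666 face 850 [-10.6  -7.3  -0. ] [-22.8 -23.1  -5.1] [22.6 23.   2.3] slope [ 0.2 -0.7]
mouth [507.9  40.7 130.7]
end 822 [-1.1 -0.2 43.2] circ (0.0, 0.0) 15.837610244750977 face 850 [-11.   -7.2  -0. ] [-23.3 -23.   -5.1] [22.1 23.1  2.3] slope [ 0.2 -0.7]
mouth [507.9  40.7 130.7]
w1 2988 ((569.6103515625, 54.110740661621094), (147.65382385253906, 109.58857727050781), 12.470978736877441)
0.721353160158003
w2 3679 ((569.4468994140625, 54.07411193847656), (147.6074981689453, 109.4981689453125), 12.394474983215332)
0.6562721632104456
```

```bash
python3 - <<'E'
from h import *
from bench import r
m=[507,40.6,130];y=12.4
A=tcpT(r.sense());B=grasp(m,y,100,17);C=grasp(m,y,27,17)
# rotate first, then shift
A2=A.copy();A2[:3,:3]=B[:3,:3]
plan(A,A2,"turn");plan(A2,B,"pre");plan(B,C,"down");print(B[:3,3],C[:3,3],ik(C))
E
```

```text
turn shift [0. 0. 0.] len 0.0 turn [0.26 2.73 0.19]
pre shift [18.2 15.9 47.1] len 52.9 turn [0. 0. 0.]
down shift [-18.9   0.   70.5] len 73.0 turn [0. 0. 0.]
[460.66972993  30.41362948 196.63501925] [498.45142415  38.7204737  134.72750823] (array([  -5.64222742,  -25.73207723,  123.10483555,    5.66585537,
         66.52093894, -109.56546178]), np.float64(1.54390292679145e-13))
```

Emit:
apply_moves --pt "1 0 0 0 0.07 0.7 0.05" --pt "1 0 0 0 0.07 0.7 0.05" --pt "1 0 0 0 0.06 0.7 0.05" --pt "1 0 0 0 0.06 0.63 0.04" --pt "1 9 8 24 0 0 0" --pt "1 9 8 23 0 0 0" --pt "1 0 0 0 0 0 0" --pt "1 0 0 0 0 0 0"

```text
time: 4.25
tool_pos: [460.4, 30.8, 196.2]
tcp_rot: [180.0, 16.9, -167.6]
ft_force: [-0.3, 1.0, 0.6]
finger_gap: 85.7
grip_force: 0.0
```

```bash
python3 - <<'E'
from h import *
from bench import r
import pickle
st=r.sense();w=r.snapshot("wrist");pickle.dump((st,w),open("w3.pkl","wb"));cv2.imwrite("pics/w3.png",w["color"])
m=[507,40.6,130];y=12.4
A=tcpT(st);C=grasp(m,y,27,17);plan(A,C);print(st["joint_pos"].round(1),ik(A)[0].round(1))
E
python3 port.py w3
```

```text
shift [-19.3  -0.4  70.1] len 72.7 turn [ 0.01 -0.02  0.01]
[  -7.6  -35.2  122.9    5.9   76.4 -110.6] [  -7.6  -35.2  122.9    5.9   76.4 -110.6]
w3
canister dome 2213 [581.1  56.3 179.1] [562.7  24.  170. ] [614.2  96.2 183.6]
end 1005 [ 4.4  3.7 41.2] circ (4.6513471603393555, 3.62404465675354) 14.587075233459473 face 1064 [-1.7  3.2 -2.2] [-18.2 -19.5  -4.6] [27.7 25.8 -0.1] slope [ 0.1 -0.4]
mouth [507.7  40.7 130.6]
end 1061 [-0.4  0.1 43.2] circ (0.009165936149656773, 0.015117759816348553) 15.891472816467285 face 1066 [-6.3 -0.5 -0. ] [-22.8 -23.1  -2.3] [23.1 22.1  2.2] slope [ 0.1 -0.4]
mouth [507.7  40.7 130.6]
end 1061 [-0.4  0.  43.2] circ (5.7751666560079684e-08, 5.501680675479292e-07) 15.891472816467285 face 1066 [-6.3 -0.5 -0. ] [-22.8 -23.2  -2.3] [23.1 22.1  2.2] slope [ 0.1 -0.4]
mouth [507.7  40.7 130.6]
```

Emit:
apply_moves --pt "1 -4.8 0 17.5 0 0 0" --pt "1 -4.8 0 17.5 0 0 0" --pt "1 -4.8 0 17.5 0 0 0" --pt "1 -4.8 0 17.5 0 0 0" --pt "-1 0 0 0 0 0 0" --pt "-1 0 0 0 0 0 0" --pt "-1 0 0 0 0 0 0" --pt "-1 0 0 0 0 0 0" --squeeze 50

```text
time: 5.1
tool_pos: [498.9, 38.9, 135.8]
tcp_rot: [-180.0, 17.0, -167.6]
ft_force: [0.2, -0.2, -0.3]
finger_gap: 28.4
grip_force: 0.0
```

Emit:
apply_moves --pt "-1 0 0 0 0 0 0" --pt "-1 0 0 0 0 0 0" --pt "-1 1.3 0 -4.8 0 0 0" --pt "-1 2.6 0 -9.6 0 0 0" --pt "-1 2.6 0 -9.6 0 0 0" --pt "-1 2.6 0 -9.6 0 0 0" --pt "-1 0 0 0 0 0 0" --pt "-1 0 0 0 0 0 0"

```text
time: 5.9
tool_pos: [480.3, 35.0, 164.2]
tcp_rot: [180.0, 17.0, -167.6]
ft_force: [1.0, -0.2, -0.3]
finger_gap: -0.6
grip_force: 0.0
```

```bash
python3 - <<'E'
from h import *
from bench import r
import pickle
st=r.sense();w=r.snapshot("wrist");pickle.dump((st,w),open("w4.pkl","wb"));cv2.imwrite("pics/w4.png",w["color"])
A=tcpT(st)
B=portpose([519,-147,0],-20,0,0);B[:3,3]=[519,-145,95];
for y in(-12,0,12):
  B[:3,:3]=portpose([0,0,0],y,0,0)[:3,:3];U=A.copy();U[:3,3]+=[0,0,110];plan(A,U,"up");plan(U,B);print(ik(B))
E
```

```text
up shift [ -32.1    0.  -105.2] len 110.0 turn [0. 0. 0.]
 shift [  53.2 -184.1  171.1] len 256.9 turn [0.72 3.34 4.84]
(array([-2.10615392e+01,  2.06171673e+00,  1.01610617e+02, -1.33649867e-15,
        7.63276659e+01, -9.90615392e+01]), np.float64(2.4463718421883194e-13))
up shift [ -32.1    0.  -105.2] len 110.0 turn [0. 0. 0.]
 shift [  53.2 -184.1  171.1] len 256.9 turn [0.37 3.38 2.46]
(array([-2.10615392e+01,  2.06171673e+00,  1.01610617e+02,  2.05471853e-15,
        7.63276659e+01, -1.11061539e+02]), np.float64(1.0762684203752983e-13))
up shift [ -32.1    0.  -105.2] len 110.0 turn [0. 0. 0.]
 shift [  53.2 -184.1  171.1] len 256.9 turn [0.01 3.4  0.08]
(array([-2.10615392e+01,  2.06171673e+00,  1.01610617e+02, -1.75192108e-15,
        7.63276659e+01, -1.23061539e+02]), np.float64(2.6001255712999944e-13))
```

View pics/w4.png

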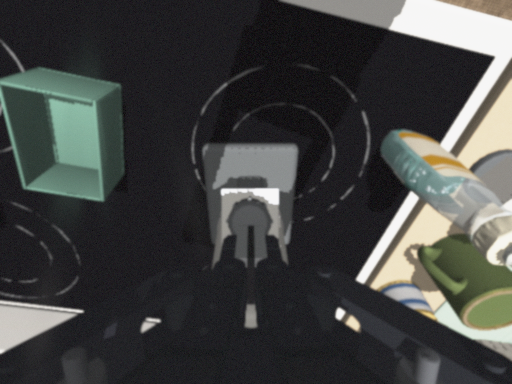

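```bash
python3 - <<'E'
from h import *
import pickle
np.set_printoptions(precision=1,suppress=True)
st,w=pickle.load(open("w4.pkl","rb"));C=cloud(w,tcpT(st)@w["hand_eye"])
for v in range(190,260,8):
    print(v,[(u,C[v,u].round().tolist()) for u in(232,241,250,259,268)])
c=w["color"];cv2.imwrite("pics/w4c.png",cv2.resize(c[170:290,180:320],None,fx=5,fy=5,interpolation=cv2.INTER_CUBIC)[:600])
E
```

```text
190 [(232, [493.0, 23.0, 119.0]), (241, [491.0, 30.0, 119.0]), (250, [489.0, 37.0, 119.0]), (259, [488.0, 44.0, 119.0]), (268, [486.0, 51.0, 119.0])]
198 [(232, [498.0, 24.0, 123.0]), (241, [497.0, 31.0, 122.0]), (250, [474.0, 33.0, 154.0]), (259, [493.0, 45.0, 123.0]), (268, [492.0, 52.0, 123.0])]
206 [(232, [503.0, 25.0, 126.0]), (241, [476.0, 28.0, 161.0]), (250, [476.0, 34.0, 161.0]), (259, [474.0, 40.0, 161.0]), (268, [497.0, 53.0, 126.0])]
214 [(232, [483.0, 23.0, 163.0]), (241, [480.0, 29.0, 165.0]), (250, [479.0, 35.0, 164.0]), (259, [479.0, 41.0, 164.0]), (268, [478.0, 47.0, 162.0])]
222 [(232, [487.0, 24.0, 167.0]), (241, [484.0, 30.0, 168.0]), (250, [484.0, 36.0, 166.0]), (259, [483.0, 41.0, 167.0]), (268, [482.0, 47.0, 166.0])]
230 [(232, [491.0, 25.0, 169.0]), (241, [459.0, 26.0, 205.0]), (250, [457.0, 30.0, 207.0]), (259, [456.0, 34.0, 206.0]), (268, [488.0, 49.0, 167.0])]
238 [(232, [463.0, 22.0, 208.0]), (241, [455.0, 25.0, 216.0]), (250, [455.0, 29.0, 215.0]), (259, [453.0, 33.0, 215.0]), (268, [459.0, 39.0, 208.0])]
246 [(232, [459.0, 22.0, 217.0]), (241, [453.0, 25.0, 223.0]), (250, [452.0, 29.0, 223.0]), (259, [451.0, 33.0, 223.0]), (268, [456.0, 38.0, 217.0])]
254 [(232, [458.0, 22.0, 223.0]), (241, [451.0, 25.0, 230.0]), (250, [450.0, 28.0, 230.0]), (259, [451.0, 32.0, 228.0]), (268, [454.0, 37.0, 224.0])]
```

View pics/w4c.png

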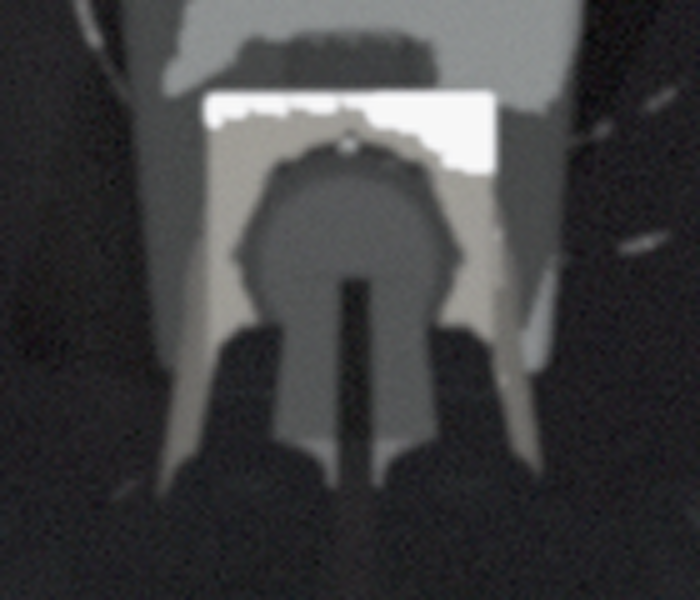

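```bash
python3 - <<'E'
from h import *
import pickle
np.set_printoptions(precision=1,suppress=True)
for n in("w3","w4"):
    st,w=pickle.load(open(n+".pkl","rb"));L=cloud(w,w["hand_eye"])
    k=(abs(L[...,0])<25)&(abs(L[...,1])<75)&(L[...,2]>-100)&(L[...,2]<-25)
    q=L[k];print(n,len(q))
    for z in range(-100,-20,5):
        s=q[(q[:,2]>=z)&(q[:,2]<z+5)]
        if len(s):print(z,len(s),"x",s[:,0].min(),s[:,0].max(),"y",np.percentile(s[:,1],[0,10,25,50,75,90,100]))
    v,u=np.where(k);print("rows",v.min(),v.max())
E
```

```text
w3 7514
-100 1881 x -13.006635929949624 13.660246190045605 y [-74.4 -63.1 -54.5 -39.5  54.4  63.2  74.6]
-95 610 x 5.248453574290053 13.658454086706001 y [-66.6 -60.7 -50.9 -43.2  51.1  60.7  69.8]
-90 796 x -0.07167311878704652 11.895345867719236 y [-52.8 -46.6 -44.1   0.2  44.4  46.6  53.3]
-85 653 x -6.080744465990051 11.396723588503264 y [-56.  -47.1 -42.8 -42.   42.9  47.2  56.4]
-80 813 x -11.386481286380487 11.317360286835104 y [-56.5 -47.9 -42.7 -41.7  42.9  48.4  57.3]
-75 729 x -12.429508068345214 11.34665382053089 y [-56.8 -47.5 -42.6 -41.9  42.8  48.2  57. ]
-70 683 x -11.702008277944245 11.086688506619538 y [-56.4 -47.8 -42.7  42.3  42.9  48.1  56.7]
-65 582 x -11.793925468671006 11.078912739717339 y [-56.4 -47.7 -42.6 -42.   42.9  48.1  56.3]
-60 476 x -11.595360147711716 11.201448409537072 y [-55.5 -46.1 -42.6   0.2  42.9  46.   55. ]
-55 285 x -12.1682187896498 10.683866918719346 y [-49.  -42.7 -42.5  42.3  42.8  43.   49.2]
-50 6 x -6.735932866638436 5.630284232333814 y [-42.7 -42.7 -42.7 -42.6  21.5  42.9  42.9]
rows 236 358
w4 10694
-100 2057 x -9.579830266454024 1
[... 399 characters left out ...]
 [-20.7 -12.6  -6.2   0.4   7.4  13.1  21.5]
-75 531 x -11.890700234208467 11.174771340043279 y [-6.3 -2.5 -0.9 -0.1  1.2  2.8  6.6]
-70 255 x 5.781208524207827 11.172809731085941 y [-13.3  -9.7  -4.7   0.4   5.    9.9  13.7]
-65 312 x 5.3351115087456975 11.183765640869382 y [-13.3 -10.8  -6.4   0.4   7.6  11.1  13.7]
-60 276 x 5.625071504127121 11.323368747032248 y [-13.4 -10.9  -7.1  -0.5   6.4  11.1  13.7]
-55 245 x 5.4952163838148 11.121223437207128 y [-13.4 -10.7  -7.2   0.4   6.7  11.   13.7]
-50 216 x 5.391712408810207 11.040974456380383 y [-13.4 -10.5  -6.    0.4   7.3  10.9  13.6]
-45 92 x 6.022367781933774 10.87941569798226 y [-11.8  -8.2  -4.6  -0.1   4.4   7.4  12. ]
rows 226 348
```

The wrist depth shows the real fingertips sit at tool z ≈ -41 mm, not at the reported TCP. That is why the fingers closed above the plug. I'll use a grasp point at z = -60.

```bash
sed -i 's/T\[:3,3\]+=19\*T/T[:3,3]+=60*T/' h.py; python3 - <<'E'
from h import *
from bench import r
m=[507,40.6,130];y=12.4
for tilt in(32,28,25,22,17):
    print(tilt,[(h,)+tuple(x.round(1).tolist() for x in ik(grasp(m,y,h,tilt))) for h in(27,110,170)])
A=tcpT(r.sense());plan(A,grasp(m,y,27,17))
E
```

```text
32 [(27, [-9.6, -35.9, 137.8, 15.2, 49.0, -119.0], 0.0), (110, [-13.0, -51.0, 138.5, 14.7, 63.8, -118.6], 0.0), (170, [-15.3, -51.2, 132.3, 14.6, 73.6, -119.0], 19.3)]
28 [(27, [-8.2, -31.9, 134.1, 12.1, 52.0, -115.9], 0.0), (110, [-11.3, -46.0, 134.8, 11.9, 65.7, -116.1], 0.0), (170, [-13.7, -51.2, 131.8, 12.2, 75.2, -116.8], 6.5)]
25 [(27, [-7.3, -29.0, 131.4, 10.1, 54.3, -113.9], 0.0), (110, [-10.1, -42.4, 132.0, 10.1, 67.4, -114.5], 0.0), (170, [-12.6, -50.0, 130.7, 10.6, 76.5, -115.4], 0.0)]
22 [(27, [-6.4, -26.0, 128.6, 8.3, 56.8, -112.1], 0.0), (110, [-8.9, -38.9, 129.3, 8.4, 69.2, -112.9], 0.0), (170, [-11.2, -46.3, 128.1, 8.8, 78.0, -113.9], 0.0)]
17 [(27, [-5.1, -21.2, 124.0, 5.8, 61.0, -109.6], 0.0), (110, [-7.3, -33.3, 124.9, 5.9, 72.4, -110.7], 0.0), (170, [-9.2, -40.4, 123.9, 6.3, 80.7, -111.7], 0.0)]
 shift [-9.5 -0.4 74.1] len 74.8 turn [ 0.   -0.01  0.  ]
```

Emit:
apply_moves --pt "1 0 0 0 0 0 0" --pt "1 0 0 0 0 0 0" --pt "1 0 0 0 0 0 0" --pt "1 0 0 0 0 0 0" --pt "1 -2.4 0 18.5 0 0 0" --pt "1 -2.4 0 18.5 0 0 0" --pt "1 -2.4 0 18.5 0 0 0" --pt "1 -2.3 -0.4 18.5 0 0 0"

```text
time: 6.75
tool_pos: [510.4, 41.4, 94.9]
tcp_rot: [180.0, 16.9, -167.6]
ft_force: [1.5, -0.5, 0.0]
finger_gap: 85.3
grip_force: 0.0
```

Emit:
apply_moves --pt "-1 0 0 0 0 0 0" --pt "-1 0 0 0 0 0 0" --pt "-1 0 0 0 0 0 0" --pt "-1 0 0 0 0 0 0" --pt "-1 0 0 0 0 0 0" --pt "-1 0 0 0 0 0 0" --pt "-1 0 0 0 0 0 0" --pt "-1 0 0 0 0 0 0" --squeeze 40

```text
time: 7.55
tool_pos: [510.7, 41.2, 97.1]
tcp_rot: [-180.0, 17.0, -167.6]
ft_force: [-5.2, -0.7, 7.6]
finger_gap: 29.1
grip_force: 39.4
```

Emit:
apply_moves --pt "-1 1.3 0 -4.8 0 0 0" --pt "-1 2.6 0 -9.6 0 0 0" --pt "-1 2.6 0 -9.6 0 0 0" --pt "-1 2.6 0 -9.6 0 0 0" --pt "-1 2.6 0 -9.6 0 0 0" --pt "-1 2.6 0 -9.6 0 0 0" --pt "-1 0 0 0 0 0 0" --pt "-1 0 0 0 0 0 0"

```text
time: 8.35
tool_pos: [481.8, 34.9, 142.3]
tcp_rot: [180.0, 17.0, -167.6]
ft_force: [0.1, 0.1, -0.7]
finger_gap: 28.7
grip_force: 39.8
```

```bash
python3 - <<'E'
from h import *
from bench import r
import pickle
st,w=pickle.load(open("w4.pkl","rb"));C=cloud(w,tcpT(st)@w["hand_eye"])
k=(C[...,2]>50)&(C[...,2]<68)&(abs(C[...,1]+140)<90)&(abs(C[...,0]-519)<80);print("box",cv2.minAreaRect(C[k][:,:2].astype(np.float32)))
st=r.sense();A=tcpT(st);print(st["tool_pos"],st["finger_gap"],st["grip_force"],st["ft_force"])
# box: tool vertical, plug leans 15deg; grasp point over box centre
U=A.copy();U[2,3]+=60;plan(A,U,"up")
for y in(0,12.4):
  B=portpose([0,0,0],y,0,0);B[:3,3]=[519,-146,130-60];plan(U,B,"to z70");print(ik(B)[0].round(1),ik(B)[1])
E
```

```text
box ((519.9447021484375, -146.06182861328125), (111.01319122314453, 80.73709869384766), 0.5797258615493774)
[481.84067583  34.94421713 142.27265826] 28.677277011524737 39.827828141860664 [ 0.11194906  0.06834688 -0.7310295 ]
up shift [-17.5   0.  -57.4] len 60.0 turn [0. 0. 0.]
to z70 shift [  41.  -184.7  125.8] len 227.2 turn [0.37 3.38 2.46]
[ -21.2    3.6  102.8    0.    73.6 -111.2] 2.4122759048677586e-13
to z70 shift [  41.  -184.7  125.8] len 227.2 turn [0.   3.39 0.  ]
[ -21.2    3.6  102.8    0.    73.6 -123.6] 1.8218167908242117e-13
```

```bash
python3 - <<'E'
from h import *
from bench import r
A=tcpT(r.sense())
B=portpose([0,0,0],12.4,0,0);B[:3,3]=[513,-146,100];plan(A,B)
C=B.copy();C[2,3]=24;print(ik(C)[1],ik(B)[1])
E
```

```text
shift [  20.4 -183.4   38. ] len 188.4 turn [0.   3.39 0.  ]
5.37126386555518e-13 2.755721297427117e-13
```

Emit:
apply_moves --pt "-1 0 -30 0 0 0 0" --pt "-1 0 -35 0 0 0 0" --pt "-1 0 -35 0 0 0 0" --pt "-1 7 -35 13 0 0 0" --pt "-1 7 -30 13 0 0 0" --pt "-1 6.4 -18.4 12 0 0 0" --pt "-1 0 0 0 0 0.85 0" --pt "-1 0 0 0 0 0.85 0"

```text
time: 9.15
tool_pos: [511.4, -146.9, 97.8]
tcp_rot: [179.9, 8.1, -167.8]
ft_force: [0.4, 0.4, 0.2]
finger_gap: 29.0
grip_force: 39.9
```

Emit:
apply_moves --pt "-1 0 0 0 0 0.85 0" --pt "-1 0 0 0 0 0.84 0" --pt "-1 0 0 20 0 0 0" --pt "-1 0 0 20 0 0 0" --pt "-1 0 0 20 0 0 0" --pt "-1 0 0 16 0 0 0" --pt "-1 0 0 0 0 0 0" --pt "-1 0 0 0 0 0 0"

```text
time: 9.95
tool_pos: [512.4, -145.6, 23.1]
tcp_rot: [179.9, -0.1, -167.6]
ft_force: [-0.0, 0.2, 0.2]
finger_gap: 29.1
grip_force: 39.9
```

```bash
python3 - <<'E'
from h import *
from bench import r
st=r.sense();print(st["tool_pos"],st["tcp_rot"],st["ft_force"],st["grip_force"])
c=r.snapshot("scene")["color"];w=r.snapshot("wrist")["color"]
cv2.imwrite("pics/s5.png",np.hstack([cv2.resize(c[170:290,220:380],(400,300),interpolation=cv2.INTER_CUBIC),cv2.resize(w,(400,300))]))
E
```

```text
[ 512.38147796 -145.59921419   23.12804354] [ 1.79925823e+02 -1.11568580e-01 -1.67582030e+02] [-0.03944703  0.18318941  0.19005184] 39.870251691900194
```

View pics/s5.png

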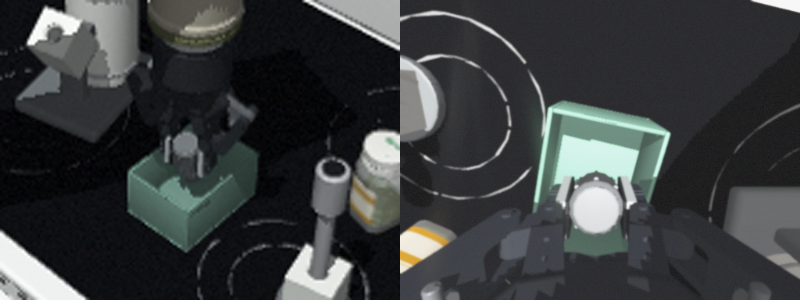

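The plug is held over the open tin (left half of the picture, around (185,165)) with the stem inside it, so I'll release.

Emit:
apply_moves --pt "0.2 0 0 0 0 0 0" --pt "0.2 0 0 0 0 0 0" --pt "0.2 0 0 0 0 0 0" --pt "0.2 0 0 -20 0 0 0" --pt "0.2 0 0 -40 0 0 0" --pt "0.2 0 0 -50 0 0 0" --pt "1 0 0 -50 0 0 0" --pt "1 0 0 -30 0 0 0"

```text
time: 10.85
tool_pos: [514.4, -146.4, 218.8]
tcp_rot: [-179.8, 0.2, -167.6]
ft_force: [1.4, 0.8, -0.5]
finger_gap: 77.9
grip_force: 0.0
```

```bash
python3 - <<'E'
from h import *
from bench import r
import pickle
st=r.sense();w=r.snapshot("wrist");cv2.imwrite("pics/w6.png",w["color"]);pickle.dump((st,w),open("w6.pkl","wb"))
C=cloud(w,tcpT(st)@w["hand_eye"]);print(st["tool_pos"])
k=(abs(C[...,0]-520)<48)&(abs(C[...,1]+146)<33)&(C[...,2]>8);q=C[k];print("in box",len(q),q.mean(0),q.min(0),q.max(0))
k=(abs(C[...,0]-492)<30)&(abs(C[...,1]+319)<30)&(C[...,2]>165);q=C[k];print("slim head",len(q),q.min(0) if len(q) else 0,q.max(0) if len(q) else 0)
# spout grasp: look pose 100 above, psi=10 -> tilt -10
A=tcpT(st)
for y in(-30,-15,0,12):
    B=grasp([493,-319,12],y,158,-10,lean=0);U=B.copy();U[:3,3]+=[0,0,110];plan(A,U,f"yaw{y}");print(ik(B)[0].round(1),ik(B)[1],ik(U)[1])
E
```

```text
[ 514.4330838  -146.41742546  218.83476945]
in box 18133 [ 499.02057268 -148.0306057   327.56276526] [ 472.01443516 -178.99150944   11.28101359] [ 531.04621493 -113.01068997  356.69457707]
slim head 2212 [ 479.4802327  -327.50409021  165.02852569] [ 509.57957714 -304.03314503  195.38630116]
yaw-30 shift [  65.7 -156.9   -1.9] len 170.1 turn [-0.75  1.97  8.46]
[-37.2  17.7  83.1  -1.2  89.2 -97.1] 2.1638070010267138e-13 1.4087378605658763e-13
yaw-15 shift [  67.3 -159.1   -1.9] len 172.8 turn [-0.5   2.02  5.47]
[ -35.8   17.3   83.5   -3.5   88.5 -110.5] 1.4230070513864616e-13 1.5681586788542255e-13
yaw0 shift [  68.2 -161.7   -1.9] len 175.5 turn [-0.24  2.04  2.48]
[ -34.6   16.4   84.6   -5.7   87.3 -123.9] 1.310715029566209e-13 3.0215870868447984e-13
yaw12 shift [  68.5 -163.9   -1.9] len 177.6 turn [-0.04  2.05  0.08]
[ -33.8   15.3   85.9   -7.2   85.8 -134.8] 2.286474908592878e-13 2.9231976042959724e-13
```

View pics/w6.png

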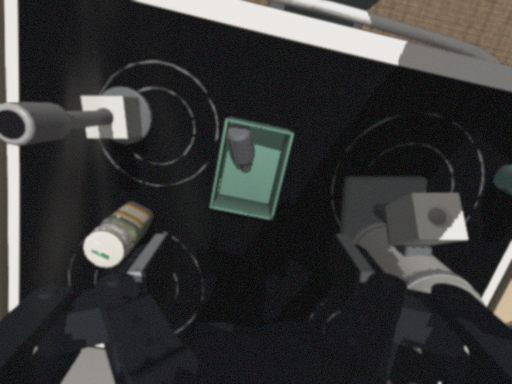

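The plug lies in the box (240,145). Moving above the slim spout.

Emit:
apply_moves --pt "1 11 -28 0 0 0 0" --pt "1 11 -28 0 0 0 0" --pt "1 12 -28 0 0 0 0" --pt "1 12 -28 0 0 0 0" --pt "1 12 -28 -1 0 0.5 0.02" --pt "1 11 -24 -1 0 0.5 0.02" --pt "1 0 0 0 0 0.5 0.02" --pt "1 0 0 0 0 0.5 0"

```text
time: 11.7
tool_pos: [480.4, -321.9, 215.9]
tcp_rot: [-180.0, -10.1, -168.0]
ft_force: [-0.3, -1.0, 0.4]
finger_gap: 85.4
grip_force: 0.0
```

```bash
python3 - <<'E'
from h import *
from bench import r
import pickle
st=r.sense();w=r.snapshot("wrist");cv2.imwrite("pics/w7.png",w["color"]);pickle.dump((st,w),open("w7.pkl","wb"))
C=cloud(w,tcpT(st)@w["hand_eye"]);print(st["tool_pos"],st["tcp_rot"])
N=(abs(C[...,0]-492)<35)&(abs(C[...,1]+319)<35)
q=C[N&(C[...,2]>186)&(C[...,2]<200)];print("top",len(q),np.median(q,0),cv2.minEnclosingCircle(q[:,:2].astype(np.float32)))
q=C[N&(abs(C[...,2]-60)<4)];print("block",len(q),np.median(q[:,2]),cv2.minAreaRect(q[:,:2].astype(np.float32)))
p=C[(abs(C[...,0]-565)<40)&(abs(C[...,1]+280)<50)&(C[...,2]>85)&(C[...,2]<110)];print("jar",len(p),p.min(0),p.max(0))
E
```

```text
[ 480.39194492 -321.91133629  215.89331701] [-179.9971535   -10.14071905 -167.99985521]
top 1194 [ 493.48277896 -320.04676341  192.65411005] ((494.22467041015625, -319.8221130371094), 14.873795509338379)
block 800 60.642953690543266 ((494.3211364746094, -319.9604797363281), (44.749603271484375, 44.650272369384766), 12.03654956817627)Traceback (most recent call last):
  File "<stdin>", line 9, in <module>
    return umr_minimum(a, axis, None, out, keepdims, initial, where)
ValueError: zero-size array to reduction operation minimum which has no identity
```

```bash
python3 - <<'E'
from h import *
from bench import r
A=tcpT(r.sense());B=grasp([494.2,-320,12],12.4,158,-10,lean=0);plan(A,B);print(B[:3,3])
E
```

```text
shift [-21.4  -2.1 102.1] len 104.3 turn [ 0.02 -0.06 -0.06]
[ 484.02415832 -322.23730389  110.91153482]
```

Emit:
apply_moves --pt "1 -4.3 -2 20.5 0 0 -0.06" --pt "1 -4.3 0 20.5 0 0 0" --pt "1 -4.3 0 20.5 0 0 0" --pt "1 -4.3 0 20.5 0 0 0" --pt "1 -4.2 0 20 0 0 0" --pt "-1 0 0 0 0 0 0" --pt "-1 0 0 0 0 0 0" --pt "-1 0 0 0 0 0 0" --squeeze 60

```text
time: 12.55
tool_pos: [485.2, -322.5, 113.5]
tcp_rot: [-180.0, -9.9, -167.6]
ft_force: [0.6, 0.0, -0.0]
finger_gap: 44.3
grip_force: 0.0
```

Emit:
apply_moves --pt "-1 0 0 0 0 0 0" --pt "-1 0 0 0 0 0 0" --pt "-1 0 0 0 0 0 0" --pt "-1 0 0 0 0 0 0" --pt "-1 0 0 0 0 0 0" --pt "-1 0 0 0 0 0 0" --pt "-1 0 0 0 0 0 0" --pt "-1 0 0 0 0 0 0" --squeeze 80

```text
time: 13.35
tool_pos: [485.4, -322.6, 113.9]
tcp_rot: [-179.9, -9.9, -167.6]
ft_force: [0.0, 1.7, 6.3]
finger_gap: 28.2
grip_force: 78.8
```

```bash
python3 - <<'E'
from h import *
from bench import r
st=r.sense();A=tcpT(st);print(st["ft_force"],st["tool_pos"],st["tcp_rot"])
U=A.copy();U[2,3]+=60;plan(A,U,"lift60")
m=[507,40.6,130];
for h in(170,175,185):
  B=grasp(m,12.4,h,22);print(h,B[:3,3],ik(B)[1]); plan(A,B)
E
```

```text
[0.04096192 1.73753752 6.25099819] [ 485.44153735 -322.57777686  113.88459181] [-179.939121     -9.92654823 -167.59061776]
lift60 shift [ 10.3  -0.1 -59.1] len 60.0 turn [0. 0. 0.]
170 [440.96730513  26.08177045 218.53714507] 2.2655320775152798e-13
 shift [ -13.   350.  -108.9] len 366.7 turn [-0.01 -6.39  0.01]
175 [438.37951786  25.51280851 222.77738555] 4.208235891329099e-13
 shift [  -9.6  350.  -112.6] len 367.7 turn [-0.01 -6.39  0.01]
185 [433.2039433   24.37488465 231.25786651] 1.2602471254186806e-13
 shift [  -3.   349.9 -120. ] len 370.0 turn [-0.01 -6.39  0.01]
```

Emit:
apply_moves --pt "-1 1.8 0 -10 0 0 0" --pt "-1 1.8 0 -10 0 0 0" --pt "-1 2.7 0 -15 0 0 0" --pt "-1 2.7 0 -15 0 0 0" --pt "-1 2.7 0 -15 0 0 0" --pt "-1 2.7 0 -15 0 0 0" --pt "-1 2.7 0 -15 0 0 0" --pt "-1 3.5 0 -20 0 0 0"

```text
time: 14.15
tool_pos: [483.9, -321.9, 229.5]
tcp_rot: [179.9, -10.1, -167.6]
ft_force: [0.3, -0.0, -0.8]
finger_gap: 28.2
grip_force: 79.0
```

Emit:
apply_moves --pt "-1 -2 15 -1 0 0 0" --pt "-1 -3 30 -1 0 0 0" --pt "-1 -3 30 -1 0 0 0" --pt "-1 -3 30 -1 0 0 0" --pt "-1 -4 35 0 0 0 0" --pt "-1 -4 35 0 0 0 0" --pt "-1 -3 30 0 0 0 0" --pt "-1 -1 14 0 0 0 0"

```text
time: 14.95
tool_pos: [459.1, -100.2, 228.4]
tcp_rot: [179.9, -10.1, -167.4]
ft_force: [0.5, 0.3, -2.1]
finger_gap: 28.2
grip_force: 79.2
```

Emit:
apply_moves --pt "-1 0 0 0 0 -0.8 0" --pt "-1 0 0 0 0 -0.8 0" --pt "-1 0 0 0 0 -0.8 0" --pt "-1 0 0 0 0 -0.8 0" --pt "-1 0 0 0 0 -0.8 0" --pt "-1 0 0 0 0 -0.8 0" --pt "-1 0 0 0 0 -0.8 0" --pt "-1 0 0 0 0 -0.8 0"

```text
time: 15.75
tool_pos: [459.7, -103.2, 228.6]
tcp_rot: [180.0, 22.1, -167.6]
ft_force: [-0.8, -0.0, -0.8]
finger_gap: 28.4
grip_force: 79.2
```

```bash
python3 - <<'E'
from h import *
from bench import r
import pickle
st=r.sense();w=r.snapshot("wrist");cv2.imwrite("pics/w8.png",w["color"]);pickle.dump((st,w),open("w8.pkl","wb"))
A=tcpT(st);print(st["tool_pos"],st["tcp_rot"],st["finger_gap"],st["grip_force"],st["ft_force"])
plan(A,grasp([507,40.6,130],12.4,185,22))
L=cloud(w,w["hand_eye"]);k=(abs(L[...,1])<16)&(abs(L[...,0])<60)&(L[...,2]>-70)&(L[...,2]<110);q=L[k]
print(len(q),q.min(0),q.max(0))
s=r.snapshot("scene");C=cloud(s)
cv2.imwrite("pics/s8.png",np.hstack([cv2.resize(s["color"][110:260,200:400],(400,300),interpolation=cv2.INTER_CUBIC),cv2.resize(w["color"],(400,300))]))
E
```

```text
[ 459.72989475 -103.19248761  228.59798487] [ 179.96797247   22.091961   -167.60018106] 28.39020784582911 79.23561036586761 [-0.75841546 -0.02522532 -0.79032353]
 shift [ -2.4 130.3  -1.8] len 130.3 turn [ 0.01  0.02 -0.  ]
1657 [-24.46548217 -15.9555532  -69.96921637] [17.66693005 15.99834927 96.16534184]
```

View pics/s8.png

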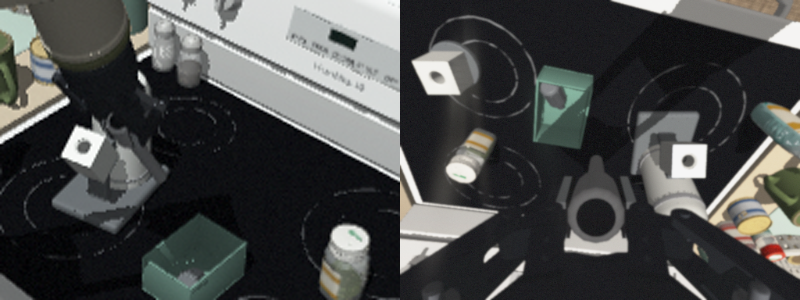

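```bash
cat > tube.py <<'E'
from h import *
import pickle
def tube(n):
    st,w=pickle.load(open(n+".pkl","rb"));L=cloud(w,w["hand_eye"]);q=L.reshape(-1,3)
    # expected axis: through grasp (0,0,-60), dir rotated 10 deg about y towards -x
    def res(p,Q):
        d=np.r_[p[2],p[3],1];d/=np.linalg.norm(d);v=Q-np.r_[p[0],p[1],-60.];return np.linalg.norm(np.cross(v,d),axis=1)-8
    out=None
    for sg in(-1,1):
        p=np.r_[0,0,sg*np.tan(np.radians(10)),0]
        for tol in(4,2.5,1.5):
            d=np.r_[p[2],p[3],1];s=(q-np.r_[p[0],p[1],-60])@(d/np.linalg.norm(d))
            k=np.isfinite(s)&(s>32)&(s<165)&(abs(res(p,q))<tol);Q=q[k]
            if len(Q)<60:break
            p=least_squares(res,p,args=(Q,),loss="soft_l1").x
        print(n,sg,k.sum(),"x0,y0",p[:2].round(2),"angles",np.degrees(np.arctan(p[2:])).round(2),"rms",np.sqrt(np.mean(res(p,Q)**2)).round(2) if len(Q) else 0,"s range",s[k].min() if k.any() else 0,s[k].max() if k.any() else 0)
if __name__=="__main__":
    import sys
    for n in sys.argv[1:]:tube(n)
E
python3 tube.py w8
```

```text
w8 -1 342 x0,y0 [0.47 0.15] angles [-9.9   0.14] rms 0.13 s range 58.18768331064039 157.10175603924372
w8 1 2 x0,y0 [0. 0.] angles [10.  0.] rms 3.78 s range 57.67033325730525 58.18453840377078
```

```bash
cat >> h.py <<'E'
def insert(A,k,m=(507.5,40.7,130.4),yaw=12.4,p=(0.47,0.15,-9.9,0.14),ln=157.5):
    "tool pose near A's orientation with the tube end k above the mouth, aligned with the port"
    d=np.r_[np.tan(np.radians(p[2:])),1];d/=np.linalg.norm(d)
    ax=-portpose(m,yaw,0)[:3,2]; e=np.r_[p[0],p[1],-60]+ln*d
    w=A[:3,:3]@d; c=np.cross(w,-ax); n=np.linalg.norm(c)
    Rc=R.from_rotvec(c/max(n,1e-9)*np.arcsin(n)).as_matrix()
    B=np.eye(4);B[:3,:3]=Rc@A[:3,:3];B[:3,3]=np.asarray(m)+k*ax-B[:3,:3]@e;return B
E
python3 - <<'E'
from h import *
from bench import r
A=tcpT(r.sense());B=insert(A,25);plan(A,B);print(ik(B)[0].round(1),ik(B)[1])
E
```

```text
shift [-5.3e+00  1.3e+02 -1.0e-01] len 130.1 turn [ 0.03 -0.03  0.01]
[ -11.6  -47.5  127.7    8.9   79.6 -113.9] 1.7344750564043792e-13
```

Emit:
apply_moves --pt "-1 0 20 0 0 0 0" --pt "-1 0 25 0 0 0 0" --pt "-1 -1 25 0 0 0 0" --pt "-1 -1 25 0 0 0 0" --pt "-1 -1 20 0 0 0 0" --pt "-1 -2.3 15 0 0.03 -0.03 0" --pt "-1 0 0 0 0 0 0" --pt "-1 0 0 0 0 0 0"

```text
time: 16.65
tool_pos: [436.8, 25.0, 231.1]
tcp_rot: [-179.9, 22.1, -167.5]
ft_force: [0.5, 0.3, -1.1]
finger_gap: 28.5
grip_force: 79.5
```

```bash
cat > near.py <<'E'
from h import *
from bench import r
import pickle,sys
np.set_printoptions(precision=2,suppress=True)
n=sys.argv[1];st=r.sense();w=r.snapshot("wrist");pickle.dump((st,w),open(n+".pkl","wb"));cv2.imwrite(f"pics/{n}.png",w["color"])
A=tcpT(st);print(st["tool_pos"],st["tcp_rot"],st["ft_force"])
C=cloud(w,A@w["hand_eye"]);m=np.array([507.5,40.7,130.4]);T=portpose(m,12.4,0);F=np.c_[-T[:3,0],T[:3,1],-T[:3,2]];L=(C-m)@F
k=(abs(L[...,2])<4)&(np.abs(L[...,:2]).max(-1)<28)&(np.hypot(L[...,0],L[...,1])>9);f=L[k]
print("face",len(f),f.min(0),f.max(0),"median",np.median(f,0),np.percentile(f[:,:2],[1,99],axis=0))
print("yaw sq",cv2.minAreaRect(f[:,:2].astype(np.float32)))
plan(A,insert(A,float(sys.argv[2])),"to k="+sys.argv[2])
plan(insert(A,10),insert(A,0),"10mm along axis")
E
python3 near.py w9 6; python3 tube.py w9
```

```text
[436.85  24.97 231.09] [-179.87   22.06 -167.51] [ 0.48  0.29 -1.06]
face 1271 [-22.68 -22.63  -3.18] [22.64 22.41  2.36] median [-6.   -0.72 -0.01] [[-22.57 -22.49]
 [ 22.39  22.2 ]]
yaw sq ((-0.043827056884765625, -0.16539573669433594), (45.237911224365234, 45.04121017456055), 0.15789397060871124)
to k=6 shift [-1.6 -0.1 19.5] len 19.5 turn [ 0.01 -0.01  0.  ]
10mm along axis shift [-1.7  0.   9.9] len 10.0 turn [0. 0. 0.]
w9 -1 342 x0,y0 [0.5  0.11] angles [-9.91  0.17] rms 0.13 s range 57.64720126786745 157.09474839012952
w9 1 1 x0,y0 [0. 0.] angles [10.  0.] rms 3.9 s range 58.12228892682699 58.12228892682699
```

Emit:
apply_moves --pt "-1 -0.9 0 5.5 0 0 0" --pt "-1 -1 0 6 0 0 0" --pt "-1 -1 0 6 0 0 0" --pt "-1 -0.7 0 4 0 0 0" --pt "-1 -0.5 0 3 0 0 0" --pt "-1 -0.5 0 3 0 0 0" --pt "-1 -0.5 0 3 0 0 0" --pt "-1 0 0 0 0 0 0"

```text
time: 17.5
tool_pos: [452.6, 28.2, 204.2]
tcp_rot: [-179.9, 22.1, -167.6]
ft_force: [-0.2, -0.2, -1.1]
finger_gap: 28.5
grip_force: 79.5
```

```bash
python3 near.py w10 -24; python3 tube.py w10
```

```text
[452.62  28.23 204.2 ] [-179.92   22.08 -167.61] [-0.19 -0.15 -1.12]
face 1469 [-22.54 -23.35  -3.77] [23.02 22.72  2.29] median [-7.64 -0.82 -0.05] [[-22.44 -23.16]
 [ 20.27  22.56]]
yaw sq ((0.2373809814453125, -0.3173027038574219), (45.56520462036133, 46.07145309448242), 0.005943263415247202)
to k=-24 shift [-1.9  0.1 18. ] len 18.1 turn [ 0.01 -0.    0.  ]
10mm along axis shift [-1.7  0.   9.9] len 10.0 turn [0. 0. 0.]
w10 -1 357 x0,y0 [0.48 0.37] angles [-9.9 -0. ] rms 0.29 s range 57.602988109554076 164.2375471077728
w10 1 2 x0,y0 [0. 0.] angles [10.  0.] rms 3.94 s range 58.152229322479656 58.231109270781786
```

Emit:
apply_moves --pt "-1 -0.3 0 3 0 0 0" --pt "-1 -0.3 0 3 0 0 0" --pt "-1 -0.4 0 3 0 0 0" --pt "-1 -0.4 0 3 0 0 0" --pt "-1 -0.5 0 3 0 0 0" --pt "-1 -0.5 0 3 0 0 0" --pt "-1 -0.5 0 3 0 0 0" --pt "-1 0 0 0 0 0 0"

```text
time: 18.35
tool_pos: [463.2, 30.4, 186.4]
tcp_rot: [-179.9, 22.1, -167.6]
ft_force: [-0.6, 0.2, 0.5]
finger_gap: 28.4
grip_force: 79.7
```

```bash
python3 near.py w11 -40; python3 tube.py w11
```

```text
[463.19  30.41 186.35] [-179.91   22.11 -167.6 ] [-0.59  0.19  0.48]
face 1599 [-22.73 -22.96  -3.87] [22.63 22.7   2.35] median [-8.71 -0.02 -0.03] [[-22.62 -22.78]
 [ 17.96  22.5 ]]
yaw sq ((-0.05553627014160156, -0.1353473663330078), (45.33700942993164, 45.6820182800293), 0.03739249333739281)
to k=-40 shift [-1.4  0.3 13.2] len 13.3 turn [0.01 0.   0.  ]
10mm along axis shift [-1.7  0.   9.9] len 10.0 turn [0. 0. 0.]
w11 -1 354 x0,y0 [0.34 0.45] angles [-9.74 -0.06] rms 0.39 s range 57.53221573378562 162.05366149730816
w11 1 2 x0,y0 [0. 0.] angles [10.  0.] rms 3.25 s range 57.05519861473191 57.063262580157605
```

Emit:
apply_moves --pt "-1 -0.4 0 2.5 0 0 0" --pt "-1 -0.4 0 2.5 0 0 0" --pt "-1 -0.4 0 2.5 0 0 0" --pt "-1 -0.4 0 2.5 0 0 0" --pt "-1 -0.4 0 2.5 0 0 0" --pt "-1 -0.4 0 2.5 0 0 0" --pt "-1 -0.4 0 2.5 0 0 0" --pt "-1 0 0 0 0 0 0"

```text
time: 19.2
tool_pos: [472.2, 32.4, 171.4]
tcp_rot: [-179.9, 22.1, -167.6]
ft_force: [-2.4, -0.3, 1.3]
finger_gap: 28.4
grip_force: 80.1
```

```bash
python3 near.py w12 -48.5; python3 tube.py w12
```

```text
[472.23  32.37 171.41] [-179.9    22.13 -167.6 ] [-2.41 -0.35  1.27]
face 1723 [-22.64 -23.2   -3.74] [19.58 22.72  2.37] median [-9.55 -0.9  -0.07] [[-22.54 -22.99]
 [ 16.43  22.12]]
yaw sq ((-1.5345935821533203, -0.23856735229492188), (42.187843322753906, 45.95066452026367), 0.044990573078393936)
to k=-48.5 shift [0.1 0.3 4.3] len 4.3 turn [0.01 0.01 0.  ]
10mm along axis shift [-1.7  0.   9.9] len 10.0 turn [0. 0. 0.]
w12 -1 315 x0,y0 [0.41 0.56] angles [-9.8  -0.12] rms 0.42 s range 57.77605548968031 156.20277522918644
w12 1 1 x0,y0 [0. 0.] angles [10.  0.] rms 3.85 s range 57.96476438148174 57.96476438148174
```

Emit:
apply_moves --pt "-1 -0.1 0 1 0 0 0" --pt "-1 -0.1 0 1 0 0 0" --pt "-1 -0.1 0 1 0 0 0" --pt "-1 -0.1 0 1 0 0 0" --pt "-1 -0.1 0 1 0 0 0" --pt "-1 0 0 0 0 0 0" --pt "-1 0 0 0 0 0 0" --pt "-1 0 0 0 0 0 0" --squeeze 100

```text
time: 20.05
tool_pos: [475.4, 32.5, 172.0]
tcp_rot: [-179.8, 22.3, -167.5]
ft_force: [-33.0, -3.3, 37.3]
finger_gap: 28.2
grip_force: 101.9
```

```bash
python3 near.py w13 -48.5
python3 - <<'E'
from h import *
import pickle
# slip check: nearest end of spout head (points behind the grasp) in tool axes
d=np.r_[np.tan(np.radians([-9.9,.14])),1];d/=np.linalg.norm(d)
for n in("w8","w9","w11","w12","w13"):
    st,w=pickle.load(open(n+".pkl","rb"));q=cloud(w,w["hand_eye"]).reshape(-1,3);v=q-[.47,.15,-60];s=v@d;rr=np.linalg.norm(v-s[:,None]*d,axis=1)
    k=(rr>10)&(rr<16)&(abs(q[:,1])<12)&(q[:,0]>0)&(s>-45)&(s<40);print(n,k.sum(),np.percentile(s[k],[1,5,50,95,99]).round(1))
E
```

```text
[475.35  32.55 172.02] [-179.78   22.32 -167.51] [-32.97  -3.28  37.34]
face 1832 [-22.76 -23.38  -3.62] [22.42 22.39  2.53] median [-9.23 -0.64 -0.07] [[-22.68 -22.77]
 [ 17.31  22.14]]
yaw sq ((-0.3110923767089844, -0.49782562255859375), (45.11811828613281, 45.622920989990234), 0.43152835965156555)
to k=-48.5 shift [3.2 0.8 3.6] len 4.9 turn [-0.01  0.04 -0.  ]
10mm along axis shift [-1.7  0.   9.9] len 10.0 turn [0. 0. 0.]
w8 2228 [-20.4 -19.9 -17.3  17.1  22.2]
w9 2227 [-20.4 -19.9 -17.3  17.2  22.5]
w11 2218 [-20.3 -19.9 -17.3  17.   22.4]
w12 2225 [-20.4 -19.8 -17.4  17.3  22.4]
w13 2253 [-20.5 -20.  -17.1  17.4  22.2]
```

```bash
python3 - <<'E'
from h import *
import pickle
d=np.r_[np.tan(np.radians([-9.9,.14])),1];d/=np.linalg.norm(d)
for n in("w8","w9","w13"):
    st,w=pickle.load(open(n+".pkl","rb"));q=cloud(w,w["hand_eye"]).reshape(-1,3);v=q-[.47,.15,-60];s=v@d;rr=np.linalg.norm(v-s[:,None]*d,axis=1)
    h=(rr<16)&(s>-30)&(s<-12)&(abs(q[:,1])<14);print(n,"top hist",np.histogram(s[h],np.arange(-26,-12,1))[0])
    e=(rr<9.5)&(s>145)&(s<170);print("end hist 145..",np.histogram(s[e],np.arange(145,170,1))[0])
E
```

```text
w8 top hist [   0    0    0    0   34  762 1782 1022  291  112   54   41   42]
end hist 145.. [1 0 6 2 0 5 0 1 3 1 3 2 1 0 0 0 0 0 0 0 0 0 0 0]
w9 top hist [   0    0    0    0   39  730 1787 1018  320  116   45   36   49]
end hist 145.. [1 2 5 3 2 2 2 3 0 0 3 2 1 0 0 0 0 0 0 0 0 0 0 0]
w13 top hist [   0    0    0    0   55  915 1775  886  287   91   53   39   41]
end hist 145.. [0 0 0 0 0 0 1 0 0 0 0 1 1 1 0 0 0 1 0 0 0 0 0 0]
```

Emit:
apply_moves --pt "-1 0.2 0 -2 0 0 0" --pt "-1 0.2 0 -2 0 0 0" --pt "-1 0 0 0 0 0 0" --pt "1 0 0 0 0 0 0" --pt "1 0 0 0 0 0 0" --pt "1 0 0 0 0 0 0" --pt "1 0 0 0 0 0 0" --pt "1 0 0 0 0 0 0"

```text
time: 20.9
tool_pos: [472.4, 32.5, 170.0]
tcp_rot: [-179.9, 22.1, -167.6]
ft_force: [-0.1, 0.7, -0.2]
finger_gap: 85.4
grip_force: 0.0
```

Emit:
apply_moves --pt "1 0 0 -5 0 0 0" --pt "1 0 0 -10 0 0 0" --pt "1 0 0 -15 0 0 0" --pt "1 0 0 -15 0 0 0" --pt "1 0 0 -15 0 0 0" --pt "1 0 0 -15 0 0 0" --pt "1 0 0 0 0 0 0" --pt "1 0 0 0 0 0 0"

```text
time: 21.7
tool_pos: [445.2, 26.3, 240.4]
tcp_rot: [-179.9, 22.2, -167.6]
ft_force: [-0.4, 0.0, -0.5]
finger_gap: 85.1
grip_force: 0.0
```

```bash
cat > chk.py <<'E'
from h import *
from bench import r
import sys,pickle
np.set_printoptions(precision=2,suppress=True)
st=r.sense();w=r.snapshot("wrist");s=r.snapshot("scene");pickle.dump((st,w,s),open(sys.argv[1],"wb"));A=tcpT(st);print(st["tool_pos"],st["tcp_rot"],st["finger_gap"])
m=np.array([507.5,40.7,130.4]);T=portpose(m,12.4,0);F=np.c_[-T[:3,0],T[:3,1],-T[:3,2]]
for n,C in(("wrist",cloud(w,A@w["hand_eye"])),("scene",cloud(s))):
    L=(C-m)@F;L=L.reshape(-1,3)
    rr=np.hypot(L[:,0],L[:,1]);k=(rr<20)&(L[:,2]>115)&(L[:,2]<160)
    if k.sum():print(n,"top hist 115..",np.histogram(L[k,2],np.arange(115,160,3))[0],"axis xy",cv2.minEnclosingCircle(L[k][:,:2].astype(np.float32)))
    k=(rr<40)&(abs(L[:,2])<3)
    if k.sum():print("face z",np.median(L[k,2]))
E
python3 chk.py c1.pkl
```

```text
[445.17  26.34 240.38] [-179.87   22.19 -167.61] 85.06624609480329
wrist top hist 115.. [   0    0    0    0   36 1215  205    0    0    0    0    0    0    0] axis xy ((-8.150493621826172, -0.68558269739151), 14.749361038208008)
face z -0.029709740594162624
scene top hist 115.. [ 4  3  4  3 17 46 19  0  0  0  0  0  0  0] axis xy ((-8.942992210388184, -2.4680941104888916), 15.187531471252441)
face z -0.6127337249207284
```

```bash
python3 -c "
from bench import r
print(r.hand_in())"
```

```text
the job is handed in; nothing more can be done
None
```

The job is handed in, with no verdict returned: the plug lies in the tin box, and the slim spout is bottomed in the port by my measurement (head top about 131.5 mm above the mouth, 132 expected) and released, leaning about 0.05 rad (limit 0.08).

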